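Restock the shop-counter display

TASK

Restock the counter: take the used-up cardboard core off the tape post and drop it in the black scrap bin, then thread the three tape rolls fully down the post, largest at the bottom and smallest on top. Slide every carton, without lifting it, up the ramp and over the lip so that it stands flat and wholly on the display shelf, pushed back against the rear rail. The cartons may go in any place along the shelf, and before or after the tape; leave the sanitiser, pen cup and stapler alone.

Things in the scene. Friction and masses are not known exactly. Their poses are not given: they have to be found in the camera images.
- display: fixed counter display, 400 mm wide (y). Origin at counter level, mid-width, under the lip's front edge; x points up the ramp, away from the robot. Ramp from x=-70 mm (height 0) to x=0 (10 mm); dark lip x=0..6 mm, 10 mm high; wooden shelf x=6..112 mm, top at 6 mm; rear rail face at x=112 mm, 8 mm thick, 45 mm high. No side walls. A carton against the rail has its origin at x=67, z=6 mm.
- carton1: orange, closed square retail carton, 90 x 90 x 45 mm high, 0.2 to 0.4 kg, too wide to grasp; its faces grip the fingertips, so on the ramp the pushing fingers should rise with it, or it jams; origin at the centre of its underside, z up; it may be absent
- carton2: blue, closed square retail carton, 90 x 90 x 45 mm high, 0.2 to 0.4 kg, too wide to grasp; its faces grip the fingertips, so on the ramp the pushing fingers should rise with it, or it jams; origin at the centre of its underside, z up; it may be absent
- carton3: green, closed square retail carton, 90 x 90 x 45 mm high, 0.2 to 0.4 kg, too wide to grasp; its faces grip the fingertips, so on the ramp the pushing fingers should rise with it, or it jams; origin at the centre of its underside, z up; it may be absent
- roll_big: roll of tape lying flat, outer diameter 68 mm, 25 mm high, bore 26 mm, about 0.09 kg, brown, with a cardboard liner; origin at the centre of its underside, z along the bore
- roll_mid: roll of tape lying flat, outer diameter 58 mm, 25 mm high, bore 26 mm, about 0.09 kg, white, with a cardboard liner; origin at the centre of its underside, z along the bore
- roll_small: roll of tape lying flat, outer diameter 48 mm, 25 mm high, bore 26 mm, about 0.09 kg, red, with a cardboard liner; origin at the centre of its underside, z along the bore
- core: used-up cardboard tape core, a tube of outer diameter 38 mm, bore 26 mm, 48 mm high, on the post at the start; origin at the centre of its underside, z along its bore
- stand: fixed tape stand: black round base 100 mm in diameter and 12 mm high, with an upright steel post 20 mm in diameter, its slightly tapered tip 98 mm above the counter. Origin at counter level on the post's axis. A roll fully home rests on the base or on the roll below it.
- bin: fixed open black scrap bin, 110 mm (its x) x 140 mm (its y) x 45 mm high, walls 4 mm; origin at the centre of its underside
- sanitiser: bystander: bottle 52 mm in diameter, 130 mm high; origin at the centre of its underside
- pen_cup: bystander: black cup, 72 mm in diameter, 95 mm high, with pens standing up to 136 mm; origin at the centre of its underside
- stapler: bystander: red and black stapler 150 mm long (its x), 36 mm wide, about 52 mm high; origin at the centre of its underside
Mind the look-alikes: they are no part of the job. Leave any blue look-alike of the roll_small alone.

How it is judged:
By the outcome, as a careful person would: the job done as asked, in the order asked, and still so for the second after the job is handed in, with the robot touching nothing.
Of carton1, carton2, carton3 only 2 to 3 are there at a start; the rules pass over those that are not, and their reading is None.
At some moment in a run one of carton1, carton2, carton3, roll_big, roll_mid, roll_small may be knocked a few centimetres aside while the robot is not near it.
It also fails if it takes over 210 s, if anything falls off the work surface, if the arm or the gripper's body presses on something with over 40 N, if the wrist force passes 120 N, or if a joint passes its speed limit or range.

ROBOT

A 7-joint arm with a two-finger parallel gripper is mounted at the origin on the work surface. World frame = base frame: x ahead of the robot, y to its left, z up, the work surface at z = 0. Lengths are in m, angles in rad, forces in N, time in s.
With the tool pointing down it reaches from about 0.4 to 0.9 m from the base axis. Payload 5.5 kg.
Tool frame: the origin (TCP) lies midway between the tips of the shut fingers; the grasp point (between the pads) lies 19 mm behind it (manip.grip_depth is the distance from the TCP to the grasp point, in m); z points along the fingers, y is the line along which they close (so a half turn about z gives the same grasp; the last joint's range is limited). The gripper opens to 92 mm and grips with 3 to 60 N. Pads are 19 mm wide; open, the fingers measure 130 mm over their backs; the gripper's body (75 mm by 190 mm) begins 47 mm behind the grasp point.
Start: joints at [1.56, 0.501, -0.427, 1.55, 0.221, 1.138, -0.21], TCP at [0.176, -0.626, 0.227] pointing down, gripper open.
Joint ranges: [-2.88, 2.88], [-0.31, 2.03], [-1.54, 1.56], [0.2, 2.42], [-1.41, 4.55], [0.19, 2.02], [-2.57, 2.57]. Speed limits (rad/s): [2.57, 2.57, 3.14, 3.14, 3.14, 3.14, 3.14].

INTERFACE

Orientations are given as a unit quaternion [x, y, z, w].
In Python, from bench import manip, effector, viewer gives the robot as it stands. Calls block until the motion is done:
- manip.move_pose(position, orientation): joint-space move of the TCP to a pose.
- manip.servo_line(position, ori=None, vel=0.15): straight line of the TCP; ori=None keeps the orientation; vel is the mean speed in m/s.
- manip.movej(angles): joint-space move.
- effector.open_jaws() and effector.close(f_grip=None): open the fingers fully, or close them until they stop; f_grip is the grip in N (None keeps the last).
- manip.sleep(seconds).
- manip.solve_ik(position, orientation): joint angles nearest the present ones, or None.
- viewer.get_image(name): name is "scene" or "top"; returns the picture (384x512x3 uint8, red, green, blue); there is no depth.
- viewer.get_calibration(name): a dict with "vfov" (degrees; the focal length in pixels is half the picture's height over the tangent of half this angle, whatever the lens; pixels are square), "cx", "cy" (the principal point, pixels), "eye" and "attitude" of the camera in the world. Camera axes: x right, y down, z forward; pixel columns grow to the right and rows downward; lengths in m; the calibration is good to about 2 mm. A picture is of the moment at which its call begins. get_calibration takes no time and is no camera call.
A pose or a line that the arm cannot do raises manip.PlanningError and nothing moves.
- manip.hand_in(): hands the job in; it is judged then, once.
Readings, each from a call of its own:
- manip.current_clock(): time.
- manip.current_q(): joint angles.
- manip.current_joint_velocities(): joint speeds.
- manip.current_tau(): joint torques, N m.
- manip.current_tool_pos(): TCP position.
- manip.current_tcp_rot(): TCP orientation.
- manip.current_force(): force on the tool from outside, world axes, zero at the start.
- manip.current_wrist_torque(): the same for the moment, N m.
- manip.current_finger_gap(): finger opening in m.
- manip.current_gripper_force(): force on a finger pad.
Only numpy, scipy, OpenCV 4.12 (cv2) and the standard library are available. Lean on these libraries where they do the work, as an engineer would, in place of code of your own. Each camera call takes 0.05 s, during which the arm holds its last target. There are 200 camera calls.

## Working session

There is one attempt and no reset: what is moved stays moved. The work goes in short steps, each a Python script; the robot and the scene stay as the last script left them, time stands still between calls to the robot, and variables do not carry over. Pictures are saved under pics/ and viewed, at most 14 in all, crops included, and the job is handed in when it is done.

```bash
ls; mkdir -p pics; python3 - <<'E'
from bench import manip, effector, viewer
import cv2
for n in("scene","top"):
    im=viewer.get_image(n); cv2.imwrite(f"pics/{n}0.png",cv2.resize(im[:,:,::-1],(800,600),interpolation=cv2.INTER_CUBIC)); cv2.imwrite(f"raw_{n}.png",im[:,:,::-1])
    print(n,viewer.get_calibration(n))
print(manip.current_tcp_rot(),manip.current_tool_pos(),manip.current_clock(),manip.grip_depth,manip.current_finger_gap())
E
```

```text
pics
scene {'vfov': 56.45438123806973, 'cx': 254.81343712322376, 'cy': 189.2056302650554, 'eye': array([ 1.10049001, -0.50781079,  0.89547197]), 'attitude': array([ 0.86941639,  0.35431322, -0.13661584, -0.31609081])}
top {'vfov': 57.25661899059244, 'cx': 252.89979150392037, 'cy': 188.66291714886788, 'eye': array([ 0.31307112, -0.00469758,  1.27871561]), 'attitude': array([ 0.70882609, -0.69902074,  0.06441724, -0.06918096])}
[ 9.90644158e-01  1.36467549e-01 -1.05073677e-04 -8.65778741e-04] [ 0.175506   -0.62521701  0.22578635] 0.1 0.0188 0.09172805228962243
```

View pics/scene0.png

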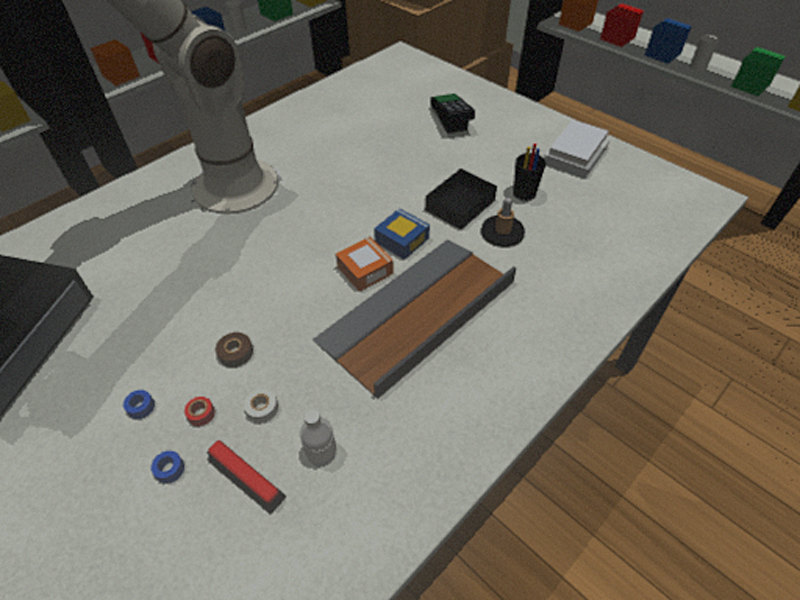

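View pics/top0.png

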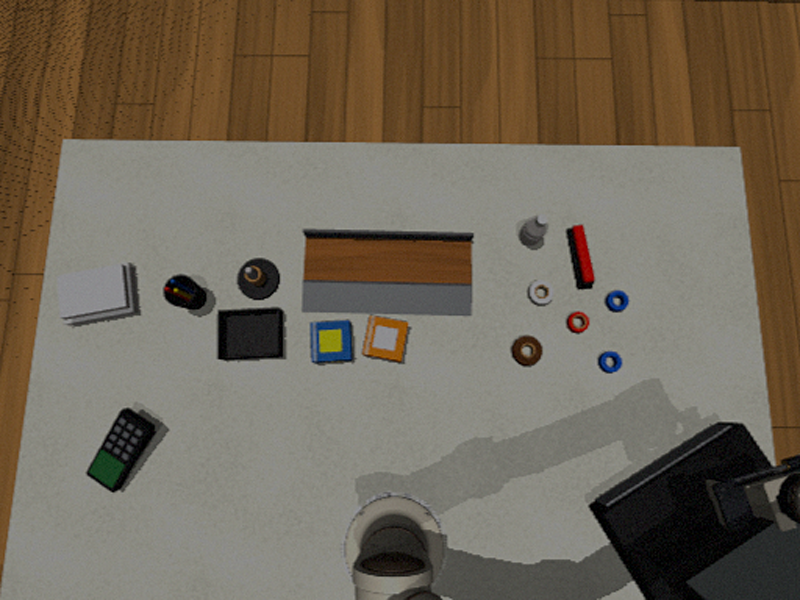

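The scene view shows orange and blue cartons, with no green one. The top view (800 px) shows these positions:

| Item | Pixel position (800 px view) |
|---|---|
| Display | x 302–473, y 230–315 |
| Stand | 258,278 |
| Bin | 251,334 |
| Blue carton | 331,342 |
| Orange carton | 386,339 |
| Brown roll | 527,351 |
| White roll | 540,292 |
| Red roll | 578,322 |
| Blue decoy rolls | 617,300 and 610,362 |

Next I'll measure them with rays from both cameras.

```bash
cat > h.py <<'E'
from bench import manip, effector, viewer
import numpy as np, cv2
from scipy.spatial.transform import Rotation as R
def ray(name,uv):
    c=viewer.get_calibration(name); f=192/np.tan(np.radians(c["vfov"]/2))
    d=np.array([(uv[0]-c["cx"])/f,(uv[1]-c["cy"])/f,1.])
    return np.array(c["eye"]),R.from_quat(c["attitude"]).apply(d)
def onz(name,uv,z):
    e,d=ray(name,uv); return e+d*(z-e[2])/d[2]
def pix(name,p):
    c=viewer.get_calibration(name); f=192/np.tan(np.radians(c["vfov"]/2))
    d=R.from_quat(c["attitude"]).inv().apply(np.array(p)-c["eye"]); return np.array([c["cx"]+f*d[0]/d[2],c["cy"]+f*d[1]/d[2]])
H={'orange':((8,150,100),(17,255,255)),'blue':((105,120,40),(122,255,255)),'red':((0,150,60),(5,255,255)),
   'brown':((0,40,20),(20,200,130)),'white':((0,0,175),(180,60,255)),'black':((0,0,0),(180,255,48)),'yellow':((25,150,90),(35,255,255)),'ramp':((90,10,60),(125,90,140))}
def blobs(im,col,amin=15):
    """(centre, area, minAreaRect) of filled outer contours; im RGB"""
    hsv=cv2.cvtColor(im,cv2.COLOR_RGB2HSV); m=cv2.inRange(hsv,*H[col])
    cs,_=cv2.findContours(m,cv2.RETR_EXTERNAL,cv2.CHAIN_APPROX_NONE)
    return [(np.array(cv2.minAreaRect(c)[0]),cv2.contourArea(c),cv2.minAreaRect(c)) for c in cs if cv2.contourArea(c)>=amin]
E
python3 - <<'E'
from h import *
np.set_printoptions(precision=4,suppress=True)
T=cv2.imread("raw_top.png")[:,:,::-1].copy();S=cv2.imread("raw_scene.png")[:,:,::-1].copy()
hs=cv2.cvtColor(T,cv2.COLOR_RGB2HSV)
for n,uv in dict(ramp=(250,190),wood=(250,165),brown=(332,224),white=(345,182),orange=(257,217),blue=(212,225),red=(370,200),bin=(160,214),base=(177,178),core=(165,170),table=(290,240)).items(): print(n,hs[uv[1],uv[0]])
for n,im in(("top",T),("scene",S)):
  for c in('orange','blue','red','brown','yellow','black','ramp'):
    for b in blobs(im,c,25):
        if (n=="top" and b[0][1]<270 and 80<b[0][0]<420 and b[0][1]>130) or (n=="scene" and b[0][1]>60 and b[0][0]<340 and c!='black'):
            print(n,c,b[0],b[1],np.round(b[2][1],1),round(b[2][2],1),'xy@.025',onz(n,b[0],.025)[:2])
# display corners (top, 800px coords /1.5625): ramp front at z=0, rail
for uv,z in(((302,313),0),((471,315),0),((303,282),.01),((473,284),.01),((303,230),.045),((473,234),.045)):
    print('disp',uv,onz("top",np.array(uv)*.64,z))
for uv,z in(((315,340),0),((449,241),0),((376,396),0.0),((376,388),.045),((515,268),.045)):
    print('dispS',uv,onz("scene",np.array(uv)*.64,z))
E
```

```text
ramp [120  11  92]
wood [ 15 190  94]
brown [ 12 186  48]
white [ 16  73 125]
orange [ 17 246 145]
blue [103  94 100]
red [  0 255 144]
bin [174  36  35]
base [120  11  24]
core [150  23  22]
table [ 24   9 142]
top orange [248.1539 216.2308] 495.0 [21.6 25.1] 11.3 xy@.025 [0.4525 0.0211]
top orange [289.0697 171.2336] 33.0 [22.1  3.5] 5.2 xy@.025 [ 0.6199 -0.126 ]
top orange [247.6576 171.0404] 770.0 [105.1  16.7] 1.4 xy@.025 [0.6186 0.0257]
top orange [241.5 159. ] 436.0 [12. 91.] 90.0 xy@.025 [0.664  0.0492]
top blue [390.25 231.25] 128.0 [13.4 12.7] 45.0 xy@.025 [ 0.4062 -0.4828]
top blue [213.3108 217.9047] 513.5 [25.4 22. ] 87.0 xy@.025 [0.4448 0.1455]
top blue [394.5 192. ] 118.5 [12. 13.] 90.0 xy@.025 [ 0.5477 -0.5064]
top red [370. 206.] 112.5 [12. 12.] 90.0 xy@.025 [ 0.4954 -0.4156]
top red [373.0504 161.9894] 204.5 [36.9  6.9] 78.1 xy@.025 [ 0.6588 -0.4346]
top brown [336.5 224. ] 206.5 [18. 19.] 90.0 xy@.025 [ 0.4292 -0.2936]
top brown [163.4147 176.2317] 68.0 [13.1 11.4] 38.7 xy@.025 [0.595  0.3336]
top brown [247.8394 166.2462] 2775.0 [107.8  28.4] 1.4 xy@.025 [0.6367 0
[... 1971 characters left out ...]
 xy@.025 [ 0.5507 -0.5134]
scene ramp [ 91.6923 263.0385] 62.0 [ 7.5 18.3] 56.3 xy@.025 [ 0.4387 -0.4891]
scene ramp [ 87. 256.] 32.5 [5.7 8.5] 45.0 xy@.025 [ 0.4093 -0.4873]
scene ramp [277.62 169.66] 249.5 [17.  46.2] 53.1 xy@.025 [0.5685 0.1227]
disp (302, 313) [0.5113 0.2246 0.    ]
disp (471, 315) [ 0.5119 -0.1732  0.    ]
disp (303, 282) [0.5838 0.2239 0.01  ]
disp (473, 284) [ 0.5843 -0.1775  0.01  ]
disp (303, 230) [0.7008 0.2233 0.045 ]
disp (473, 234) [ 0.6961 -0.1742  0.045 ]
dispS (315, 340) [ 0.5212 -0.1718  0.    ]
dispS (449, 241) [0.5274 0.221  0.    ]
dispS (376, 396) [ 0.6982 -0.1751  0.    ]
dispS (376, 388) [ 0.7069 -0.1808  0.045 ]
dispS (515, 268) [0.7076 0.2188 0.045 ]
```

```bash
python3 - <<'E'
import cv2,numpy as np
T=cv2.imread("raw_top.png");S=cv2.imread("raw_scene.png")
def crop(im,x,y,w=40,h=30):
    return cv2.resize(im[y:y+h,x:x+w],(400,300),interpolation=cv2.INTER_CUBIC)
a=np.hstack([crop(T,147,163),crop(S,302,124)]);b=np.hstack([crop(T,326,172),crop(S,148,238)])
cv2.imwrite("pics/c1.png",np.clip(np.vstack([a,b])*1.4,0,255).astype(np.uint8))
E
```

```text
(no output)
```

View pics/c1.png

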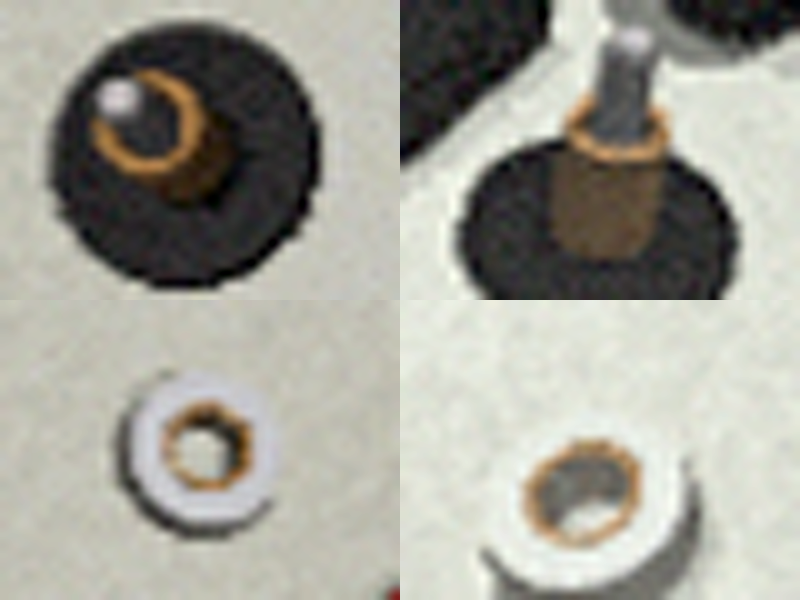

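The crop shows the post tip at top (158.5,172.4) and scene (324.9,127.6). The core rim is at top (161.6,174.8). The white roll's bore is at top (346.3,186.3) and scene (165.8,256.8).

```bash
cat >> h.py <<'E'
def tri(a,b):
    A=[];B=[]
    (e1,d1),(e2,d2)=ray("top",a),ray("scene",b)
    t=np.linalg.lstsq(np.stack([d1,-d2],1),e2-e1,rcond=None)[0]
    p,q=e1+t[0]*d1,e2+t[1]*d2; return (p+q)/2,np.linalg.norm(p-q)
E
python3 - <<'E'
from h import *
np.set_printoptions(precision=4,suppress=True)
print('tip',tri((158.45,172.35),(324.85,127.55)),onz("top",(158.45,172.35),.098),onz("scene",(324.85,127.55),.098))
print('core',onz("top",(161.55,174.75),.06),'base',onz("top",(165.05,178.05),.012))
print('white',tri((346.25,186.25),(165.8,256.8)),onz("top",(346.25,186.25),.025),onz("scene",(165.8,256.8),.025))
# bores of red, brown: liner-coloured/inner: use filled outlines; carton top-face marks
T=cv2.imread("raw_top.png")[:,:,::-1].copy();S=cv2.imread("raw_scene.png")[:,:,::-1].copy()
print('blue carton',[ (onz("top",b[0],.045)) for b in blobs(T,'yellow')],[onz("scene",b[0],.045) for b in blobs(S,'yellow',60)])
for n,u in(("top",(370,206)),("top",(336.5,224)),("scene",(126.4,260.8)),("scene",(148.8,221.6))): print(n,onz(n,u,.018))
for q in((R.from_euler('xz',[180,0],degrees=True)),(R.from_euler('zx',[90,180],degrees=True)),(R.from_euler('xz',[180,-90],degrees=True))):
  for p in((.37,.02,.1),(.37,.15,.1),(.61,.15,.03),(.59,.33,.2),(.43,-.297,.004),(.5,-.418,.004)):
    j=manip.solve_ik(p,q.as_quat()); print(p,q.as_matrix()[:2,1],None if j is None else np.array(j))
E
```

```text
tip (array([0.5931, 0.3332, 0.0928]), np.float64(0.000603414162443649)) [0.5921 0.3319 0.098 ] [0.5963 0.3274 0.098 ]
core [0.5925 0.3312 0.06  ] base [0.5912 0.3306 0.012 ]
white (array([ 0.567 , -0.3346,  0.0215]), np.float64(0.0012850509005462578)) [ 0.5666 -0.333   0.025 ] [ 0.5688 -0.3358  0.025 ]
blue carton [array([0.444 , 0.1495, 0.045 ])] []
top [ 0.4964 -0.4179  0.018 ]
top [ 0.4298 -0.2952  0.018 ]
scene [ 0.4963 -0.4181  0.018 ]
scene [ 0.4301 -0.2986  0.018 ]
(0.37, 0.02, 0.1) [ 0. -1.] [ 0.8559  0.3713 -1.1013  2.3013  0.5055  0.7317 -2.1777]
(0.37, 0.15, 0.1) [ 0. -1.] [-0.265   0.2354 -0.2063  2.2598  0.0788  0.6527 -2.0993]
(0.61, 0.15, 0.03) [ 0. -1.] [ 0.2102  0.7884 -0.6951  1.7237  0.6372  0.8689 -2.3379]
(0.59, 0.33, 0.2) [ 0. -1.] [-0.4067  0.5451 -0.2065  1.5099  0.1196  1.099  -2.2092]
(0.43, -0.297, 0.004) [ 0. -1.] [ 0.9033  0.6234 -0.4334  2.0026  0.4439  0.6076 -1.3991]
(0.5, -0.418, 0.004) [ 0. -1.] [ 0.9108  0.7695 -0.3595  1.672   0.3608  0.7663 -1.1891]
(0.37, 0.02, 0.1) [-1. -0.] [ 0.9848  0.4959 -1.2881  2.2991  0.6774  0.8169  2.3712]
(0.37, 0.15, 
[... 248 characters left out ...]
.43, -0.297, 0.004) [-1. -0.] [-0.1342  0.8082  0.9014  2.0366 -0.9382  0.7797 -1.7879]
(0.5, -0.418, 0.004) [-1. -0.] [ 0.7003  0.7383 -0.063   1.6803  0.0639  0.7251 -2.5357]
(0.37, 0.02, 0.1) [-1. -0.] [ 0.9848  0.4959 -1.2881  2.2991  0.6774  0.8169  2.3712]
(0.37, 0.15, 0.1) [-1. -0.] [ 0.6239  0.583  -1.2931  2.2371  0.7547  0.8832  1.9856]
(0.61, 0.15, 0.03) [-1. -0.] [ 0.5179  1.176  -1.3098  1.714   1.2001  1.2759  2.0536]
(0.59, 0.33, 0.2) [-1. -0.] [ 0.1885  0.9315 -1.3054  1.4876  0.902   1.4099  1.9868]
(0.43, -0.297, 0.004) [-1. -0.] [-0.1342  0.8082  0.9014  2.0366 -0.9382  0.7797 -1.7879]
(0.5, -0.418, 0.004) [-1. -0.] [ 0.7003  0.7383 -0.063   1.6803  0.0639  0.7251 -2.5357]
```

```bash
cat >> h.py <<'E'
np.set_printoptions(precision=4,suppress=True)
Q=[0,1,0,0]; Q90=R.from_euler('z',90,degrees=True)*R.from_quat(Q); Q90=Q90.as_quat()
def push(y,xend=.592):
    """closed fingers: slide carton at y up the ramp, then press gently on the rail"""
    F=lambda: np.array(manip.current_force())
    manip.move_pose([.372,y,.12],Q); manip.servo_line([.372,y,.02],vel=.15); f0=F()
    for p,v in(([.40,y,.02],.08),([.505,y,.02],.08),([.54,y,.025],.06),([.575,y,.030],.06),([.582,y,.030],.04)):
        manip.servo_line(p,vel=v); print(p,F()-f0,manip.current_clock())
    x=.582
    while x<xend+.025 and abs(F()[0]-f0[0])<18:
        x+=.003; manip.servo_line([x,y,.028],vel=.03)
    print('end',x,manip.current_tool_pos(),F()-f0,manip.current_clock())
def snap(n):
    for c in("top","scene"): cv2.imwrite(f"raw_{c}.png",viewer.get_image(c)[:,:,::-1])
    T,S=cv2.imread("raw_top.png"),cv2.imread("raw_scene.png")
    cv2.imwrite(f"pics/{n}.png",np.hstack([cv2.resize(T[120:270,90:410],(800,375)),]))
E
python3 - <<'E'
from h import *
for p in((.372,.027,.02),(.372,.149,.02),(.61,.149,.03)):print(manip.solve_ik(p,Q))
effector.close(20)
push(.027)
manip.servo_line([.56,.027,.04],vel=.15);manip.servo_line([.54,.027,.15],vel=.25)
snap("p1")
E
```

```text
[ 0.7059  0.5987 -0.9837  2.3343  0.8889  0.649   0.6079]
[ 0.1108  0.4915 -0.6404  2.2794  0.5878  0.5334  0.5794]
[ 0.2517  0.8129 -0.7576  1.723   0.6942  0.8947  0.7658]
[0.4, 0.027, 0.02] [-1.0221  0.1907 -1.1741] 5.3083
[0.505, 0.027, 0.02] [-6.1696  0.3209  3.9739] 6.775
[0.54, 0.027, 0.025] [-0.2149  0.0821  0.0491] 7.5167
[0.575, 0.027, 0.03] [ 0.7337 -0.4609  0.0677] 8.2583
[0.582, 0.027, 0.03] [ 0.0461  0.2317 -0.668 ] 8.5833
end 0.603 [0.5941 0.0276 0.0272] [-26.2905  -0.3602  19.9103] 10.35
```

View pics/p1.png

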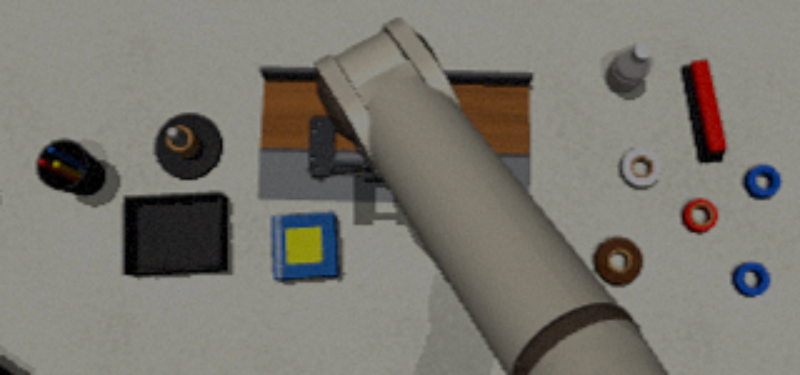

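The arm hides the orange carton, but the push stalled at x=0.594 with 26 N, which is where the rail contact should be. The blue carton is unmoved, so I'll push it next.

```bash
python3 - <<'E'
from h import *
manip.servo_line([.45,.149,.15],vel=.3)
push(.149)
manip.servo_line([.56,.149,.04],vel=.15);manip.servo_line([.54,.149,.15],vel=.25)
effector.open_jaws()
manip.move_pose([.592,.331,.20],Q); print(manip.current_clock(),manip.current_q())
manip.servo_line([.592,.331,.045],vel=.12)
print('f',manip.current_force())
for c in("scene",): cv2.imwrite("pics/s2.png",cv2.resize(viewer.get_image(c)[90:270,180:420,::-1],(800,600)))
E
```

```text
[0.4, 0.149, 0.02] [ 0.47    0.5781 -0.1682] 13.9
[0.505, 0.149, 0.02] [-6.7307 -0.74    4.7675] 15.3667
[0.54, 0.149, 0.025] [0.5819 0.6308 0.2919] 16.1083
[0.575, 0.149, 0.03] [0.2862 0.4576 1.1564] 16.85
[0.582, 0.149, 0.03] [ 1.0385 -0.0633  0.6597] 17.175
end 0.603 [0.5963 0.1493 0.0277] [-21.5972  -2.2119  16.8807] 18.9417
22.25 [ 0.0083  0.6977 -0.8668  1.4888  0.5512  1.2138  0.6316]
f [-0.9021 -0.4626 -0.6208]
```

View pics/s2.png

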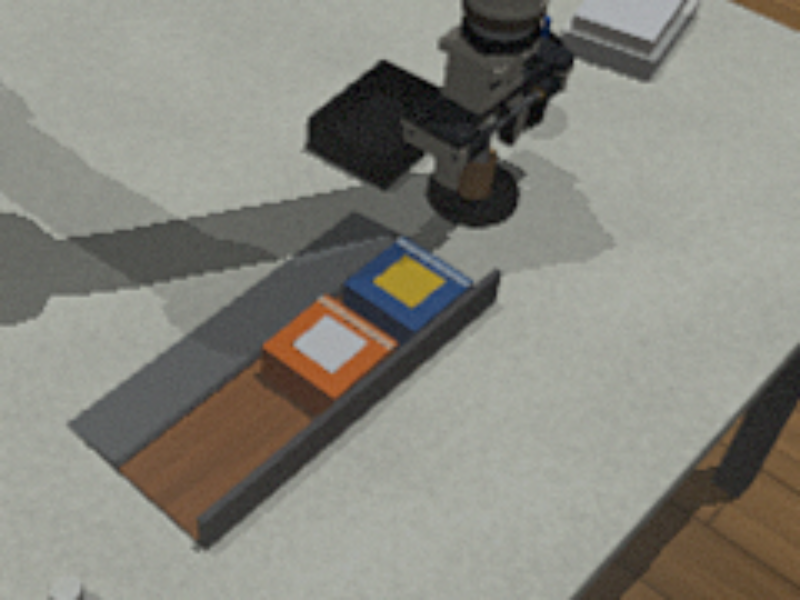

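Both cartons stand on the shelf with their far edges at the rail (orange around 330,345 and blue around 410,290). The core at (478,175) is between the open fingers.

```bash
python3 - <<'E'
from h import *
f0=np.array(manip.current_force()); effector.close(12)
print('gap',manip.current_finger_gap(),np.array(manip.current_force())-f0)
manip.servo_line([.592,.331,.17],vel=.12); print('lift',manip.current_finger_gap(),np.array(manip.current_force())-f0,manip.current_clock())
manip.servo_line([.458,.337,.17],vel=.25); manip.servo_line([.458,.337,.075],vel=.2)
effector.open_jaws(); manip.servo_line([.458,.337,.18],vel=.3)
# feel for the post: close on it, both directions
print(manip.current_clock()); snap("p3")
E
```

```text
gap 0.03755643464242614 [0.4457 0.428  0.4017]
lift 0.038354732544126566 [ 0.242   0.2422 -1.3693] 25.825
28.625
```

View pics/p3.png

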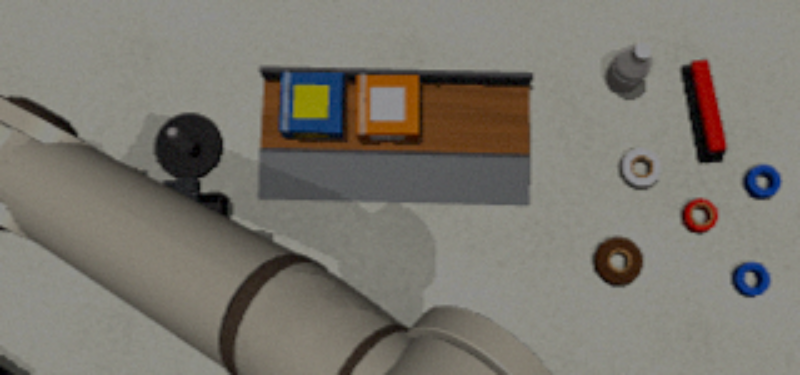

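The post is bare, and both cartons sit square on the rail (blue at 312,103 and orange at 388,103). Now I'll feel for the post's exact axis.

```bash
python3 - <<'E'
from h import *
for q,nm in((Q,'y'),(Q90,'x')):
    manip.move_pose([.592,.331,.18],q); manip.servo_line([.592,.331,.06],vel=.2)
    f0=np.array(manip.current_force()); p0=np.array(manip.current_tool_pos()); effector.close(8); manip.sleep(.2)
    print(nm,manip.current_finger_gap(),np.array(manip.current_force())-f0,manip.current_gripper_force(),np.array(manip.current_tool_pos())-p0,p0)
    effector.open_jaws(); manip.servo_line([.592,.331,.18],vel=.3)
print(manip.current_clock(),manip.current_q())
E
```

```text
y 0.020157454605484897 [-0.1417  1.1132 -1.0409] 7.999957239953801 [-0.0002 -0.0008 -0.0013] [0.5921 0.3321 0.0613]
x 0.01990555834400351 [ 3.5365  2.4415 -4.016 ] 8.000435774156358 [ 0.0013 -0.0009 -0.0012] [0.5924 0.3319 0.0612]
38.25 [ 0.1454  0.8728 -1.1725  1.4996  0.8191  1.3162  2.0344]
```

The post axis is at about (0.5937, 0.3312). Next are the rolls: I'll check each position from the top view, centre it with two crossed squeezes, then thread it.

```bash
cat >> h.py <<'E'
POST=np.array([.5937,.3312])
def look():
    im=viewer.get_image("top"); hsv=cv2.cvtColor(im,cv2.COLOR_RGB2HSV); out={}
    for c,rng in(('brown',(12,24)),('red',(9,16))):
        for b in blobs(im,c,40):
            w=b[2][1]
            if 300<b[0][0]<440 and b[0][1]>130 and rng[0]<min(w) and max(w)<rng[1]: out[c]=onz("top",b[0],.018)[:2]
    m=cv2.inRange(hsv,(0,0,165),(180,50,255)); m[:, :300]=0
    for c in cv2.findContours(m,cv2.RETR_EXTERNAL,cv2.CHAIN_APPROX_NONE)[0]:
        (u,r,_)=cv2.minAreaRect(c)
        if 12<min(r) and max(r)<20 and u[1]>130: out['white']=onz("top",u,.025)[:2]
    return out
def pick(xy,dz,qa,qb):
    x,y=xy; F=lambda:np.array(manip.current_force())
    manip.move_pose([x,y,.12],qa); manip.servo_line([x,y,dz],vel=.15); f0=F()
    print('down',manip.current_tool_pos(),f0)
    effector.close(5); print('gapA',manip.current_finger_gap()); effector.open_jaws()
    manip.move_pose([x,y,dz],qb); effector.close(20); print('gapB',manip.current_finger_gap())
    manip.servo_line([x,y,.16],vel=.2); print('lifted',manip.current_finger_gap(),F()-f0,manip.current_clock())
def thread(zend,q,f=20):
    x,y=POST; F=lambda:np.array(manip.current_force())
    manip.move_pose([x,y,.16],q); f0=F(); z=.16
    print('at',manip.current_tool_pos())
    while z>zend+1e-6:
        z=max(zend,z-.012); manip.servo_line([x,y,z],vel=.06); d=F()-f0
        if np.linalg.norm(d)>f: print('STOP',z,d); return False
    print('down',manip.current_tool_pos(),d,manip.current_clock()); return True
E
python3 - <<'E'
from h import *
print(look())
qm=R.from_euler('z',-90,degrees=True)*R.from_quat(Q); qm=qm.as_quat()
for q in(Q,Q90,qm,[1,0,0,0]):
  for p in((.43,-.297,.01),(.567,-.334,.005),(.4965,-.418,.005)):
    j=manip.solve_ik(p,q);print(np.round(q,2),p,j)
E
```

```text
{'brown': array([ 0.4298, -0.2952]), 'red': array([ 0.4964, -0.4179])}
[0 1 0 0] (0.43, -0.297, 0.01) [ 1.2184  0.7579 -0.8533  1.9921  0.8256  0.782   1.4396]
[0 1 0 0] (0.567, -0.334, 0.005) [ 1.0321  0.9162 -0.8051  1.6436  0.7895  0.9365  1.4998]
[0 1 0 0] (0.4965, -0.418, 0.005) [ 1.2201  0.9162 -0.8295  1.668   0.8128  0.9369  1.645 ]
[-0.71  0.71  0.    0.  ] (0.43, -0.297, 0.01) [-0.3498  1.2081  1.3467  2.041  -1.3317  1.2176 -1.5346]
[-0.71  0.71  0.    0.  ] (0.567, -0.334, 0.005) [-0.2693  1.3176  1.3451  1.6916 -1.3391  1.323  -1.7772]
[-0.71  0.71  0.    0.  ] (0.4965, -0.418, 0.005) [-0.1129  1.3119  1.3451  1.7165 -1.3395  1.3169 -1.5972]
[0.71 0.71 0.   0.  ] (0.43, -0.297, 0.01) [ 0.955   0.6266 -0.4989  2.0003  0.4931  0.6344  0.1309]
[0.71 0.71 0.   0.  ] (0.567, -0.334, 0.005) [ 0.8245  0.8012 -0.4761  1.6512  0.4735  0.8063  0.1392]
[0.71 0.71 0.   0.  ] (0.4965, -0.418, 0.005) [ 1.0305  0.8028 -0.5282  1.6749  0.5246  0.8092  0.2655]
[1 0 0 0] (0.43, -0.297, 0.01) [-0.1348  0.7932  0.9018  2.036  -0.9165  0.7817 -0.2332]
[1 0 0 0] (0.567, -0.334, 0.005) [-0.2027  1.1227  1.1236  1.6896 -1.1294  1.117  -0.2909]
[1 0 0 0] (0.4965, -0.418, 0.005) [ 0.0597  0.961   0.9013  1.7114 -0.9138  0.9472 -0.2366]
```

```bash
python3 - <<'E'
from h import *
qm=(R.from_euler('z',-90,degrees=True)*R.from_quat(Q)).as_quat()
print('sanit',onz("scene",(204.2,291),.0),onz("top",(341,155),0),onz("top",(345,141),.13))
pick((.4298,-.2965),.010,qm,Q)
print('gap',manip.current_finger_gap())
ok=thread(.042,Q)
cv2.imwrite("pics/s4.png",cv2.resize(viewer.get_image("scene")[90:180,260:380,::-1],(800,600)))
E
```

```text
sanit [ 0.7105 -0.321   0.    ] [ 0.6914 -0.3241  0.    ] [ 0.7026 -0.3069  0.13  ]
down [ 0.4306 -0.2966  0.0106] [ 0.8145 -1.5119 -0.0265]
gapA 0.0663745269276819
gapB 0.06818802499428057
lifted 0.06825197877546178 [-0.3585  1.7806 -1.4424] 45.2667
gap 0.06825197877546178
at [0.5947 0.3294 0.1598]
down [0.5933 0.3309 0.0413] [-0.5275  0.0029 -0.3648] 51.0417
```

View pics/s4.png

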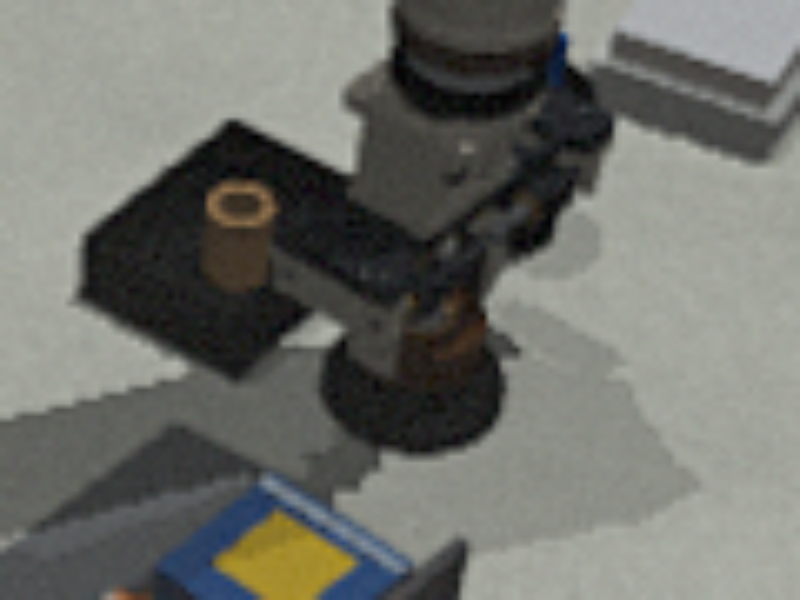

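The roll went on with almost no side force, and the core is in the bin at (240,235). I'll release this roll and go for the white one, grasping 9 mm short in x to keep clear of the sanitiser.

```bash
python3 - <<'E'
from h import *
qm=(R.from_euler('z',-90,degrees=True)*R.from_quat(Q)).as_quat()
effector.open_jaws(); manip.sleep(.3); manip.servo_line([*POST,.17],vel=.25)
snap("p5"); im=viewer.get_image("scene"); 
T=cv2.imread("raw_top.png"); S=cv2.imread("raw_scene.png")
a=cv2.resize(T[130:250,90:410],(800,300)); b=cv2.resize(S[90:180,260:380],(400,300)); c=cv2.resize(S[200:320,60:220],(400,300))
cv2.imwrite("pics/p5.png",np.vstack([a,np.hstack([b,c])])); print(look(),manip.current_clock())
E
```

```text
{'red': array([ 0.4964, -0.4179])} 52.8667
```

View pics/p5.png

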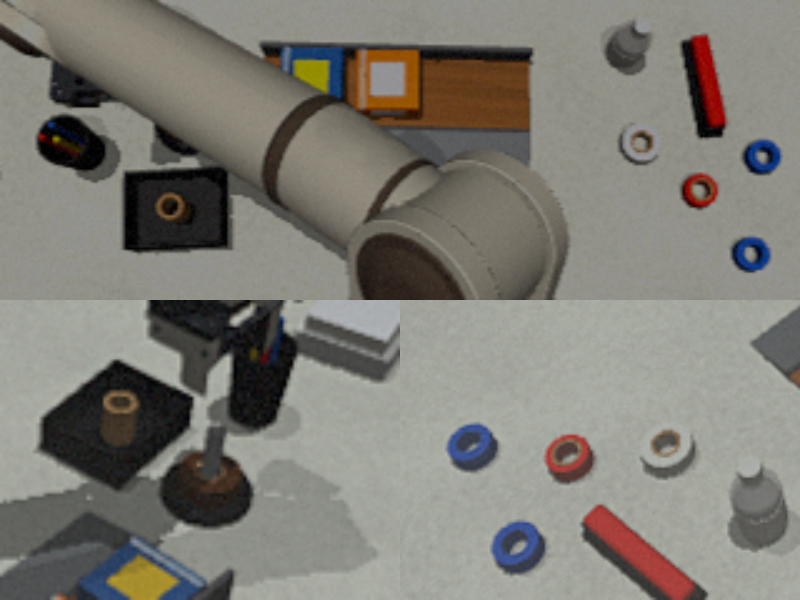

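The brown roll lies flat on the base (205,475) and the core is in the bin. White (641,143) and red (700,190) are unmoved.

```bash
python3 - <<'E'
from h import *
qm=(R.from_euler('z',-90,degrees=True)*R.from_quat(Q)).as_quat()
pick((.558,-.334),.006,qm,Q)
manip.servo_line([.5,-.25,.18],vel=.3)
if thread(.045,Q):
    effector.open_jaws(); manip.sleep(.3); manip.servo_line([*POST,.17],vel=.25)
    snap("p6"); T=cv2.imread("raw_top.png"); S=cv2.imread("raw_scene.png")
    a=cv2.resize(T[130:250,90:410],(800,300)); b=cv2.resize(S[90:180,260:380],(400,300)); c=cv2.resize(S[200:320,60:220],(400,300))
    cv2.imwrite("pics/p6.png",np.vstack([a,np.hstack([b,c])])); print(look(),manip.current_clock())
E
```

```text
down [ 0.559  -0.3341  0.0069] [-0.2112 -0.06    0.3753]
gapA 0.05823021602585462
gapB 0.05752314493272518
lifted 0.05740554448676149 [-0.3479  0.7969 -0.6609] 60.325
at [0.5949 0.3293 0.1598]
down [0.5934 0.3309 0.0445] [ 0.8299 -0.0875  0.9634] 66.3583
{'red': array([ 0.4964, -0.4179])} 68.2
```

View pics/p6.png

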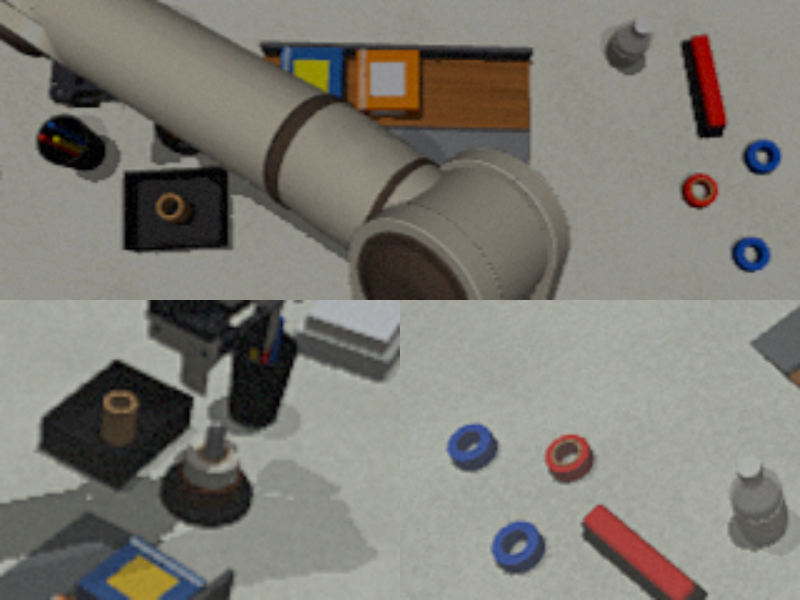

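White sits flat on brown (212,465). Red is next, unmoved at (700,190).

```bash
python3 - <<'E'
from h import *
qm=(R.from_euler('z',-90,degrees=True)*R.from_quat(Q)).as_quat()
pick((.4945,-.418),.006,qm,Q)
manip.servo_line([.48,-.25,.18],vel=.3)
if thread(.069,Q):
    effector.open_jaws(); manip.sleep(.3); manip.servo_line([*POST,.2],vel=.25)
    manip.move_pose([.40,-.30,.3],Q); manip.sleep(.3)
    snap("p7"); T=cv2.imread("raw_top.png"); S=cv2.imread("raw_scene.png")
    a=cv2.resize(T[130:250,90:410],(800,300)); b=cv2.resize(S[90:180,260:380],(400,300)); c=cv2.resize(S[120:270,190:390],(400,300))
    cv2.imwrite("pics/p7.png",np.vstack([a,np.hstack([b,c])])); print(manip.current_clock())
E
```

```text
down [ 0.4954 -0.4183  0.0069] [ 1.0048 -0.1951  0.5332]
gapA 0.048488799302002436
gapB 0.04681290116143101
lifted 0.047086195215766374 [-1.1422 -0.0188 -1.6394] 76.325
at [0.5948 0.3292 0.1598]
down [0.5936 0.3311 0.0687] [-0.268   0.7031  0.3105] 81.8833
86.5167
```

View pics/p7.png

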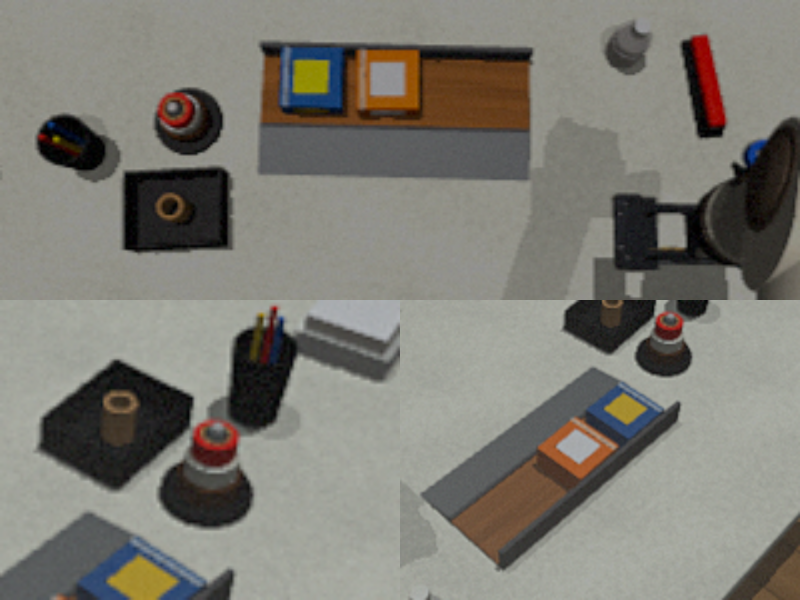

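The stack is brown, white, red and seated, with the core in the bin. I'll check that the cartons are flush with the rail using a close crop and the sticker positions.

```bash
python3 - <<'E'
from h import *
T=cv2.imread("raw_top.png");S=cv2.imread("raw_scene.png")
t=T[:,:,::-1].copy()
print([onz("top",b[0],.051) for b in blobs(t,'yellow')])
m=cv2.inRange(cv2.cvtColor(t,cv2.COLOR_RGB2HSV),(0,0,125),(180,60,255)); m[:, :232]=0;m[:,258:]=0;m[:150]=0;m[175:]=0
print(onz("top",np.array(np.nonzero(m)[::-1]).mean(1),.051),m.sum()/255)
cv2.imwrite("pics/p8.png",np.hstack([cv2.resize(T[145:185,195:265],(400,229)),cv2.resize(S[150:190,245:325],(400,229))]))
E
```

```text
[array([0.6516, 0.1492, 0.051 ])]
[0.6497 0.0375 0.051 ] 184.0
```

View pics/p8.png

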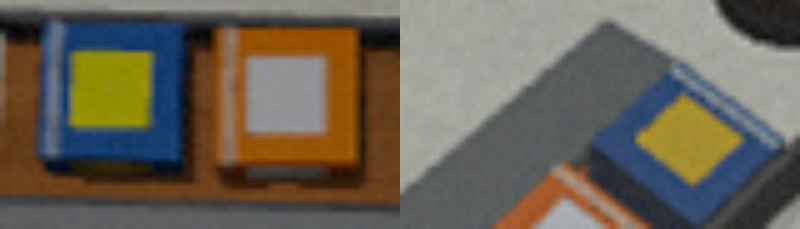

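Blue (110,90) and orange (288,90) sit flush at the rail. Their centres are at x≈0.650–0.652 m against about 0.651 m expected.

```bash
python3 -c "
from bench import manip
print(manip.hand_in())"
```

```text
the job is handed in; nothing more can be done
None
```

Job handed in at about 87 s of the 210 s allowed, with no verdict returned: the core is in the scrap bin, the brown, white and red rolls are fully down the post in that order, and the orange and blue cartons stand flat against the rear rail (the green carton was absent).

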